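# Pull a floating mounting plate into line with a tapered drift

### The arm

A 7-joint arm with a two-finger parallel gripper is mounted at the origin on a cart in front of the work surface, level with it; the furniture and walls round the work are solid. World frame = base frame: x ahead of the robot, y to its left, z up, the work surface at z = 0. Lengths are in m, angles in rad, forces in N, time in s.
With the tool pointing down it reaches from about 0.4 to 0.85 m from the base axis. Payload 4.5 kg.
Tool frame: the origin (TCP) lies at the very end of the fingers, on their centre line; the grasp point (between the pads) lies 19 mm behind it; z points along the fingers, y is the direction in which the jaws open and shut (so a half turn about z gives the same grasp; the last joint's range is limited). The gripper opens to 88 mm and grips with 3 to 60 N. Pads are 18 mm wide; open, the fingers measure 123 mm over their backs; the gripper's body (75 mm by 187 mm) begins 45 mm behind the grasp point.
Start: joints at [1.263, 0.689, -0.195, 1.565, 0.157, 0.902, -0.215], TCP at [0.21, -0.589, 0.239] pointing down, gripper open.
Joint ranges: [-3.01, 3.01], [-0.46, 2.08], [-1.47, 1.51], [0.13, 2.56], [-1, 4.14], [0.04, 2.09], [-2.66, 2.66]. Speed limits (rad/s): [2.57, 2.57, 3.14, 3.14, 3.14, 3.14, 3.14].

### API

Orientations are given as a unit quaternion [x, y, z, w].
In Python, from plant import telemetry, imaging, r gives the robot as it stands.
- The arm moves only by the shell command python3 -m creep 'ROWS' [FORCE]. ROWS is JSON, a list of rows, each a list of 5 numbers: the closure in counts, from 0 (fully open) to 255 (shut), then the shift along the tool's x, y, z in m, then the turn about the tool's z in degrees. In form: [[fingers, x, y, z, yaw], ...]. A call has 1 to 10 rows; each row is the pose to reach, as a shift and turn from the pose commanded when the call began, along the tool's axes at that moment; what a row does not reach only later rows make up. A row lasts 1/8 s, in which the tool goes at most 62.5 mm and 10.7 degrees, less where a joint would pass 70% of its speed; a pose out of reach is approached as far as the arm can. A call with a gripper value outside its range is refused whole. The fingers move at their own pace and stop on an object; FORCE is the grip in N (left out, the last holds). Time passes only in rows, so rows that repeat a pose let the fingers close. It gives the time, the measured TCP pose, the force and the opening at its end, in the units of the state.
- telemetry.get_state(): the state, without advancing time (a new reading comes with each control period).
- imaging.snapshot(name): name is "scene" or "top" or "wrist"; returns a dict with "image" (480x640x3 uint8, blue, green, red), "camera_matrix" (3x3 intrinsics, pixels), "R" (3x3) and "t" (3): a world point X has camera coordinates R X + t; the wrist camera has in their place "hand_eye" (4x4, takes a point from camera to tool coordinates, whose origin is the TCP and whose axes are the flange's). Camera axes: x right, y down, z forward; pixel columns grow to the right and rows downward; lengths in m; the calibration is good to about 2 mm. A picture is of the moment at which its call begins: read the wrist's pose just before it. There is no depth.
- r.finish_job(): hands the job in, once; it reports no verdict.
Trained networks look in a picture, given as the dict that the camera call returned (one of the last four; its "shot" number tells which), for a name from the list of things; names that differ only in an ending like _2 or _b are one class to them, and where a whole thing is asked for, a point or a joint stands for the part that bears it (a point fixed in the world has none). Each returns a list of dicts, best first, with "score" (0 to 1); they miss things now and then, are a little off and sometimes report something else, mostly with a low value. They report only what shows in the picture. A call takes as long as a camera call. They do not tell look-alikes from the thing itself.
- imaging.boxes_of(picture, target): "rect" ([left, top, right, bottom] in pixels, round what is visible of it).
- imaging.trace(picture, target): "pixels" (480x640 bool, what is visible of it) and "rect" ([left, top, right, bottom] in pixels, round what is visible of it).
- imaging.place_of(picture, target): "location" ([row, column] in pixels: a listed point, or the origin of a listed thing).
The state is a dict: "clock": time; "q": joint angles; "qd": joint speeds; "joint_torque": joint torques, N m; "tool_pos": TCP position; "eef_rot": TCP orientation; "contact_force": force on the tool from outside, world axes, zero at the start; "moment": the same for the moment, N m; "opening": opening from 0.0 (shut) to 1.0 (fully open).
Only numpy, scipy, OpenCV 4.12 (cv2) and the standard library are available. Lean on these libraries where they do the work, as an engineer would, in place of code of your own. Each camera call takes 0.05 s, during which the arm holds its last target.

### The job

The top plate of the aluminium riser floats loosely and its hole no longer lines up with the hole in the deck beneath it. Take the tapered drift out of its stand, feel gently for the deck's hole with its nose through the plate's hole, and push it through both until its collar sits flush on the plate, so that the drift itself draws the plate into line: give way sideways where the holes guide it instead of forcing it, and do not push the plate with the fingers. Leave the drift seated upright and do not disturb the things nearby.

Things in the scene. Friction and masses are not known exactly. Their poses are not given: they have to be found in the camera images.
- drift_grip (a point): Point on the axis of the drift's round handle (16 mm across, 48 mm long, dark rings), 84 mm above the nose, 32 mm above the collar's underside, 26 mm above its top face and 22 mm below the handle's top; grip here. z runs up along the drift. At the start the drift stands upright in the stand, its collar on the stand's top.
- drift_collar (a point): Centre of the underside of the drift's collar, 52 mm above its nose; z runs up along the drift.
- stand_mouth (a point): Centre of the mouth of the stand, a fixed aluminium block 44 x 44 x 58 mm with an 20 mm bore, 55 mm deep, from the top; the drift waits in it.
- plate_hole (a point): Centre of the upper mouth of the 17 mm through hole in the top plate, a dark steel plate 84 x 66 x 10 mm, its top 65 mm above the table. The plate floats level under four screw heads with washers (7 mm above it, 37 mm from the hole), slides up to 9 mm in any horizontal direction against about 2.5 N of friction, does not turn, and stays where left.
- riser: Fixed aluminium riser, foot 100 x 76 x 8 mm; origin under the foot's centre, z up. It carries, 1 mm beneath the top plate, a clamped rigid deck, 11 mm thick, with a 17 mm through hole and 35 mm free below. That hole is not measured: at the start its centre is 7 to 9 mm off the plate's hole, in an unknown direction. Both holes have 1.5 mm chamfers on top.
- filter_cube: Black filter cube about 40 mm, a bystander; origin at its underside's centre.
- immersion_oil: Small brown bottle with a black cap, 30 mm across, 86 mm tall, a bystander; origin at its underside's centre.
- objective_canister: Clear canister with a black lid, 51 mm across, 71 mm tall, a bystander; origin at its underside's centre.
- drift: The tapered drift, a bright steel pin, round, 106 mm long, 110 g. Origin at its nose, z up along it. From the nose, 5 mm across, it tapers straight to 16 mm across at 28 mm up; a straight 16 mm shank runs on to the collar (28 mm across, 52 to 58 mm up); above it is the handle.
Mind the look-alikes: they are no part of the job. Leave any blue look-alike of the part that bears stand_mouth alone.

How it is judged:
By the outcome, as a careful person would: the job done as asked, in the order asked, and still so for the second after the job is handed in, with the robot touching nothing.
It also fails if it takes over 67 s, if anything falls off the work surface, if the arm or the gripper's body presses on something with over 40 N, if the wrist force passes 120 N, or if a joint passes its speed limit or range.

## Working session

There is one attempt and no reset: what is moved stays moved. The work goes in short steps, Python scripts to look and compute and a shell command to move; the robot and the scene stay as the last step left them, time stands still between calls to the robot, and variables do not carry over. Pictures are saved under pics/ and viewed, and the job is handed in when it is done.

```bash
ls; mkdir -p pics
cat > h.py <<'E'
import numpy as np, cv2
from plant import telemetry, imaging, r
def ray(pic,rc,st=None):
    K=np.array(pic["camera_matrix"]);d=np.linalg.inv(K)@[rc[1],rc[0],1]
    if "R" in pic:
        R=np.array(pic["R"]);t=np.array(pic["t"]);return -R.T@t,R.T@d
    from scipy.spatial.transform import Rotation as Ro
    H=np.array(pic["hand_eye"]);T=np.eye(4);T[:3,:3]=Ro.from_quat(st["eef_rot"]).as_matrix();T[:3,3]=st["tool_pos"]
    M=T@H;return M[:3,3],M[:3,:3]@d
def atz(pic,rc,z,st=None):
    o,d=ray(pic,rc,st);return o+d*(z-o[2])/d[2]
def proj(pic,X,st=None):
    K=np.array(pic["camera_matrix"]);X=np.array(X,float)
    if "R" in pic: c=np.array(pic["R"])@X+np.array(pic["t"])
    else:
        from scipy.spatial.transform import Rotation as Ro
        H=np.array(pic["hand_eye"]);T=np.eye(4);T[:3,:3]=Ro.from_quat(st["eef_rot"]).as_matrix();T[:3,3]=st["tool_pos"]
        c=np.linalg.inv(T@H)@np.append(X,1);c=c[:3]
    p=K@c;return p[:2]/p[2]
E
python3 - <<'E'
from h import *
s=telemetry.get_state();print(s)
Z=dict(drift_grip=.09,drift_collar=.058,stand_mouth=.058,plate_hole=.065,riser=0,filter_cube=0,immersion_oil=0,objective_canister=0)
for n in ["scene","top"]:
    p=imaging.snapshot(n);cv2.imwrite(f"pics/{n}0.png",p["image"])
    print(n,ray(p,(240,320)))
    for k,z in Z.items():
        for q in imaging.place_of(p,k)[:3]: print(k,q["score"],np.round(q["location"],1),np.round(atz(p,q["location"],z),4))
E
```

```text
pics
{'clock': 0.0, 'q': array([ 1.26279723,  0.68997502, -0.19450284,  1.56634252,  0.1572903 ,
        0.90247849, -0.21510703]), 'qd': array([-4.00205501e-05, -1.90708502e-03, -7.03373419e-04, -9.05981042e-04,
       -1.96546517e-04,  1.94377450e-04,  1.02907653e-03]), 'joint_torque': array([ 2.46671743e-04, -5.27550852e+01, -1.26715556e+00, -1.53428686e+01,
       -5.27577836e-02,  6.66128049e-03,  1.53132378e-04]), 'tool_pos': array([ 0.20922977, -0.58827269,  0.23791573]), 'eef_rot': array([ 9.85426454e-01,  1.70099621e-01, -2.17600081e-04, -8.80371740e-04]), 'contact_force': array([0.12407993, 0.07870495, 0.01824825]), 'moment': array([0.01687157, 0.06342555, 0.03114573]), 'opening': 0.9980545271718921}
scene (array([-0.50284626, -0.58903752,  0.56962075]), array([ 0.80496235,  0.45254643, -0.38375323]))
drift_grip 0.49 [247.6 386.1] [ 0.5517 -0.1965  0.09  ]
drift_grip 0.24 [266.5 385.1] [ 0.4434 -0.2382  0.09  ]
drift_collar 0.55 [265.3 387.8] [ 0.5169 -0.218   0.058 ]
drift_collar 0.17 [226.8 233.8] [0.5191 0.2923 0.058 ]
stand_mouth 0.95 [265.  385.3] [ 0.5151 -0.2118  0.0
[... 294 characters left out ...]
7 [245.9 236.2] [0.5101 0.2792 0.    ]
top (array([ 0.37625583, -0.04289051,  1.40478506]), array([ 0.11130881,  0.02771762, -0.99344726]))
drift_grip 0.42 [241.9 389.8] [ 0.5211 -0.2087  0.09  ]
drift_collar 0.43 [249.8 390.5] [ 0.5012 -0.2148  0.058 ]
stand_mouth 0.74 [244.8 387.7] [ 0.5159 -0.2065  0.058 ]
stand_mouth 0.6 [253.1 500.9] [ 0.4965 -0.5397  0.058 ]
plate_hole 0.91 [241.8 222.8] [0.5165 0.2834 0.065 ]
plate_hole 0.58 [243.4 392.7] [ 0.5196 -0.2204  0.065 ]
riser 0.63 [242.9 228.5] [0.5202 0.2812 0.    ]
filter_cube 0.64 [279.7 354. ] [ 0.4125 -0.1105  0.    ]
immersion_oil 0.62 [225.  345.8] [ 0.5819 -0.0832  0.    ]
objective_canister 0.55 [265.7 164. ] [0.4459 0.4794 0.    ]
```

View pics/scene0.png

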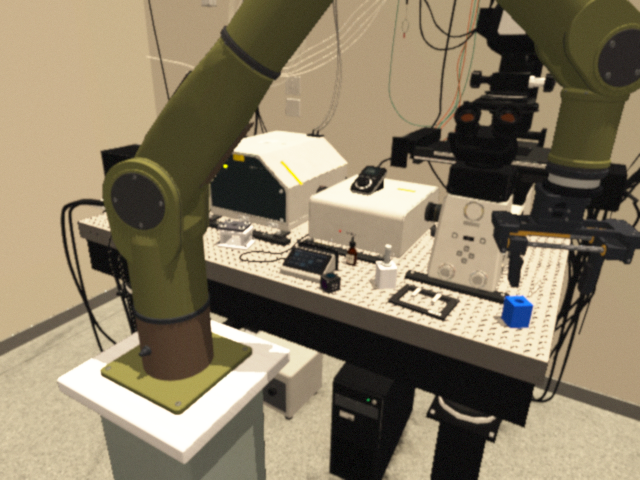

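View pics/top0.png

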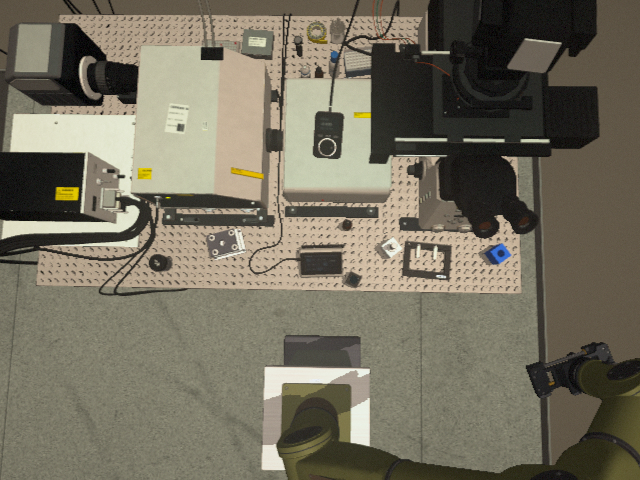

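Run:
```python
import cv2,numpy as np
a=cv2.imread('pics/scene0.png');b=cv2.imread('pics/top0.png')
f=lambda i,x,y:cv2.resize(i[y:y+70,x:x+70],(390,390),interpolation=cv2.INTER_CUBIC)
cv2.imwrite('pics/crop0.png',np.hstack([f(a,350,215),f(b,355,210)]))
```

```text
(no output)
```

View pics/crop0.png

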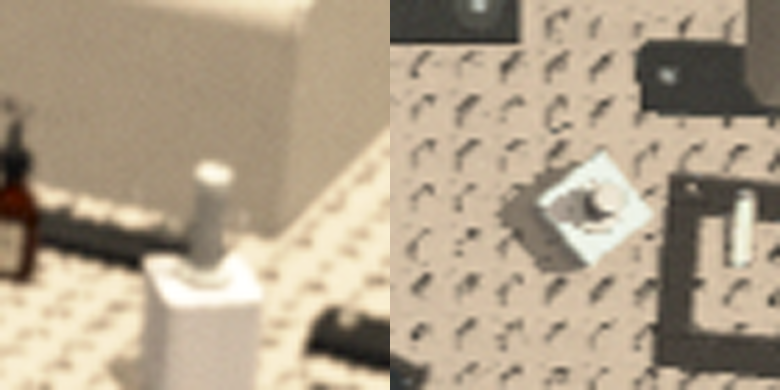

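Run:
```python
from h import *
p=imaging.snapshot("top");s=imaging.snapshot("scene")
def tri(a,b):
    o1,d1=ray(p,a);o2,d2=ray(s,b);A=np.stack([d1,-d2],1);u=np.linalg.lstsq(A,o2-o1,rcond=None)[0];return o1+d1*u[0],o2+d2*u[1]
for n,a,b in [("ocularL",(230,484),(115,468)),("ocularR",(222,526),(118,507)),("footleft",(224,403),(288,412)),("bodyfrontleft",(230,420),(280,432))]:print(n,*[np.round(x,3) for x in tri(a,b)])
for z in (.2,.3,.4):print(z,atz(p,(232,487),z), atz(p,(160,420),z),atz(p,(230,470),z))
```

```text
ocularL [ 0.51  -0.362  0.446] [ 0.512 -0.368  0.448]
ocularR [ 0.528 -0.449  0.449] [ 0.527 -0.444  0.447]
footleft [ 0.592 -0.265 -0.029] [ 0.592 -0.266 -0.029]
bodyfrontleft [ 0.567 -0.31   0.017] [ 0.572 -0.322  0.02 ]
0.2 [ 0.53943222 -0.45201575  0.2       ] [ 0.73323824 -0.27595425  0.2       ] [ 0.54411136 -0.40724877  0.2       ]
0.3 [ 0.52588819 -0.41805739  0.3       ] [ 0.70360786 -0.25660941  0.3       ] [ 0.53017896 -0.37700617  0.3       ]
0.4 [ 0.51234417 -0.38409903  0.4       ] [ 0.67397748 -0.23726457  0.4       ] [ 0.51624655 -0.34676358  0.4       ]
```

```bash
python3 -m creep '[[0,0.05,-0.043,0,8],[0,0.1,-0.086,0,16],[0,0.15,-0.13,0,24],[0,0.2,-0.173,0,32],[0,0.25,-0.216,0,40],[0,0.293,-0.256,0,50],[0,0.293,-0.256,0,50],[0,0.293,-0.256,0,50]]' 20
python3 - <<'E'
from h import *
s=telemetry.get_state();p=imaging.snapshot("wrist");cv2.imwrite("pics/w1.png",p["image"]);print(s["tool_pos"],s["eef_rot"],s["q"],np.round(p["hand_eye"],3))
for k,z in dict(drift_grip=.09,drift_collar=.058,stand_mouth=.058).items():
    for q in imaging.place_of(p,k)[:2]: print(k,q["score"],np.round(q["location"],1),np.round(atz(p,q["location"],z,s),4))
E
```

```text
clock: 2.0
tool_pos: [0.4003, -0.2489, 0.2389]
eef_rot: [0.965, -0.261, 0.0, 0.0]
contact_force: [0.5, -1.0, -0.7]
opening: 1.001
[ 0.4002645  -0.2489392   0.23886443] [ 9.65433376e-01 -2.60649836e-01  1.97255717e-04  1.41223302e-04] [ 0.39183586  0.49446686  0.10090812  2.02366497 -0.08127716  0.62671152
 -1.55160175] [[ 0.    -0.947 -0.32   0.083]
 [ 1.     0.     0.    -0.001]
 [-0.    -0.32   0.947 -0.145]
 [ 0.     0.     0.     1.   ]]
drift_grip 0.59 [105.8 198.9] [ 0.5139 -0.2145  0.09  ]
drift_collar 0.71 [106.5 212.9] [ 0.5125 -0.2155  0.058 ]
```

View pics/w1.png

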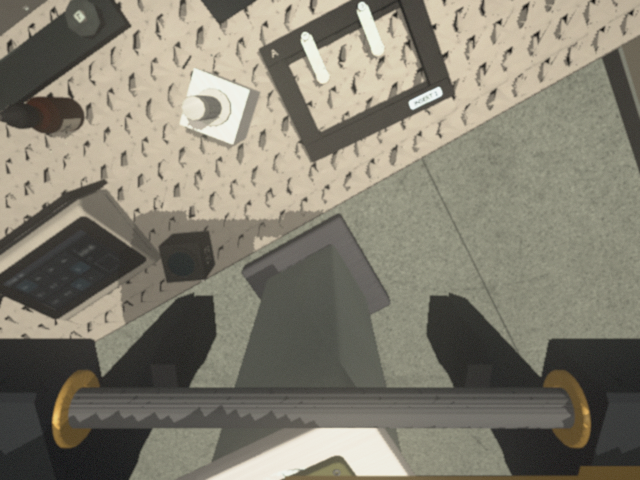

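```bash
python3 -m creep '[[0,0.04,-0.043,0.03,0],[0,0.08,-0.086,0.07,0],[0,0.08,-0.086,0.08,0],[0,0.08,-0.086,0.08,0]]' 20
python3 - <<'E'
from h import *
s=telemetry.get_state();p=imaging.snapshot("wrist");cv2.imwrite("pics/w2.png",p["image"]);print(s["tool_pos"],s["eef_rot"])
for k,z in dict(drift_grip=.09,drift_collar=.058,stand_mouth=.058).items():
    for q in imaging.place_of(p,k)[:2]: print(k,q["score"],np.round(q["location"],1),np.round(atz(p,q["location"],z,s),4))
E
```

```text
clock: 2.7
tool_pos: [0.5108, -0.2167, 0.1575]
eef_rot: [0.965, -0.263, -0.002, 0.0]
contact_force: [-0.5, 0.4, 0.2]
opening: 0.998
[ 0.51078267 -0.2167398   0.15745986] [ 9.64797370e-01 -2.62989116e-01 -1.64407938e-03  2.38108071e-04]
drift_grip 0.68 [254.9 316.3] [ 0.513  -0.2134  0.09  ]
drift_collar 0.75 [236.5 315.5] [ 0.5136 -0.2129  0.058 ]
```

View pics/w2.png

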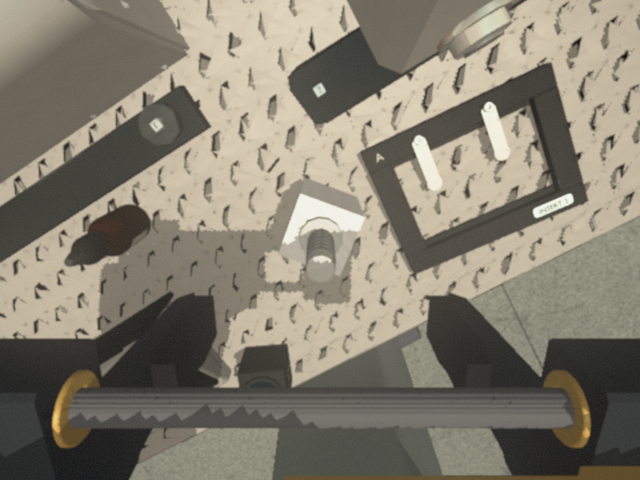

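```bash
python3 -m creep '[[0,0.001,-0.003,0,0],[0,0.001,-0.003,0.03,0],[0,0.001,-0.003,0.06,0],[0,0.001,-0.003,0.087,0],[0,0.001,-0.003,0.087,0],[0,0.001,-0.003,0.087,0]]' 25
python3 - <<'E'
from h import *
s=telemetry.get_state();p=imaging.snapshot("wrist");cv2.imwrite("pics/w3.png",p["image"][100:480]);print(s["tool_pos"],s["contact_force"])
E
```

```text
clock: 3.65
tool_pos: [0.5153, -0.2141, 0.0729]
eef_rot: [0.965, -0.262, 0.001, 0.0]
contact_force: [0.8, -0.5, 0.4]
opening: 1.002
[ 0.51526304 -0.2140967   0.07285323] [ 0.79266911 -0.50143999  0.41789453]
```

View pics/w3.png

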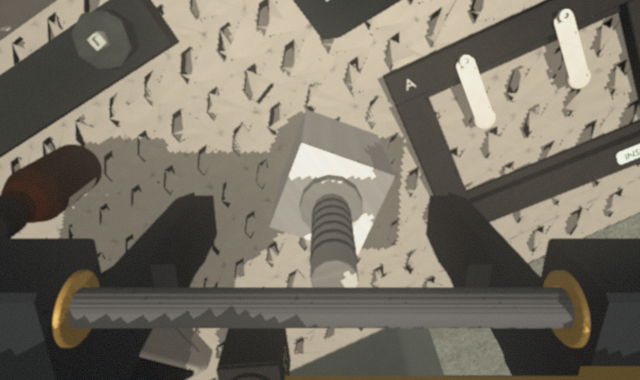

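Run:
```python
from h import *
s=telemetry.get_state();p=imaging.snapshot("wrist");print(p["camera_matrix"])
for k,z in dict(drift_grip=.09,drift_collar=.058).items():
    for q in imaging.place_of(p,k)[:2]: print(k,q["score"],np.round(q["location"],1),np.round(atz(p,q["location"],z,s),4))
from scipy.spatial.transform import Rotation as Ro
R=Ro.from_quat(s["eef_rot"]).as_matrix();print(s["tool_pos"])
for dx in (0,):
  for zz in (.058,.064,.09,.112):
    X=s["tool_pos"]+R@[0,0,s["tool_pos"][2]-zz];print(zz,proj(p,X,s))
```

```text
[[398.12804702   0.         321.0343481 ]
 [  0.         398.12804702 236.85102121]
 [  0.           0.           1.        ]]
drift_grip 0.61 [341.1 328.6] [ 0.5137 -0.2148  0.09  ]
drift_collar 0.63 [302.3 330.4] [ 0.5123 -0.2156  0.058 ]
[ 0.51549333 -0.21414261  0.073058  ]
0.058 [324.00725006 298.17940644]
0.064 [324.10797287 304.62472098]
0.09 [324.63383816 338.27516472]
0.112 [325.23791812 376.93061387]
```

```bash
python3 -m creep '[[0,-0.001,0.002,0.001,0],[0,-0.001,0.002,0.001,0],[255,-0.001,0.002,0.001,0],[255,-0.001,0.002,0.001,0],[255,-0.001,0.002,0.001,0],[255,-0.001,0.002,0.001,0],[255,-0.001,0.002,0.001,0],[255,-0.001,0.002,0.001,0]]' 25
python3 - <<'E'
from h import *
s=telemetry.get_state();p=imaging.snapshot("wrist");cv2.imwrite("pics/w4.png",p["image"][100:480]);print(s)
E
```

```text
clock: 4.85
tool_pos: [0.5128, -0.215, 0.0707]
eef_rot: [0.965, -0.262, 0.0, 0.0]
contact_force: [0.6, 1.1, -0.0]
opening: 0.345
{'clock': 4.85, 'q': array([ 0.27682521,  0.85785487,  0.06330373,  1.90522696, -0.12841299,
        0.38227998, -1.66414783]), 'qd': array([-0.00050541, -0.00210281,  0.00092383, -0.00015877,  0.0009134 ,
        0.00018421,  0.00133199]), 'joint_torque': array([-2.55926832e-03, -5.17607975e+01,  2.37668350e+00, -7.41311252e+00,
        1.40773955e-03, -7.69538619e-02, -2.04446583e-04]), 'tool_pos': array([ 0.51280366, -0.21495836,  0.07072691]), 'eef_rot': array([ 9.64981896e-01, -2.62316482e-01,  3.57175220e-05,  4.31654662e-05]), 'contact_force': array([ 0.57667735,  1.07605212, -0.00301337]), 'moment': array([ 0.08137356, -0.03100236,  0.04045548]), 'opening': 0.34497686770278346}
```

View pics/w4.png

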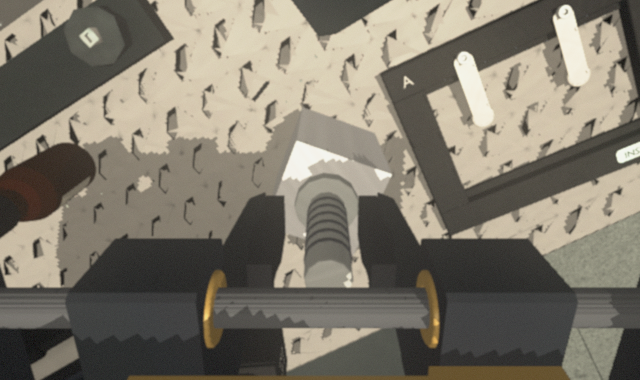

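Still closing (30 mm gap); the handle at column 327 lies between the jaws. I continue closing.

```bash
python3 -m creep '[[255,0,0,0,0],[255,0,0,0,0],[255,0,0,0,0],[255,0,0,0,0],[255,0,0,0,0]]' 25
```

```text
clock: 5.52
tool_pos: [0.5127, -0.2151, 0.0707]
eef_rot: [0.965, -0.262, 0.0, 0.0]
contact_force: [-0.7, -0.7, 0.1]
opening: 0.174
```

```bash
python3 -m creep '[[255,0,0,-0.015,0],[255,0,0,-0.035,0],[255,0,0,-0.06,0],[255,0,0,-0.09,0],[255,0,0,-0.11,0],[255,0,0,-0.11,0],[255,0,0,-0.11,0]]' 25
python3 - <<'E'
from h import *
s=telemetry.get_state();p=imaging.snapshot("wrist");cv2.imwrite("pics/w5.png",p["image"]);print(s["moment"],s["opening"])
for k,z in dict(drift_grip=0,drift_collar=0,drift=0,immersion_oil=0,filter_cube=0).items():
    for q in imaging.place_of(p,k)[:2]: print(k,q["score"],np.round(q["location"],1))
from scipy.spatial.transform import Rotation as Ro
R=Ro.from_quat(s["eef_rot"]).as_matrix()
for n,zz in (("grip",-.019),("collar",.013),("nose",.065)):
    print(n,proj(p,s["tool_pos"]+R@[0,0,zz],s))
for n in ["top","scene"]:
    p=imaging.snapshot(n)
    for q in imaging.place_of(p,"plate_hole"): print(n,q["score"],atz(p,q["location"],.065))
E
```

```text
clock: 6.4
tool_pos: [0.5124, -0.2145, 0.1804]
eef_rot: [0.965, -0.262, -0.0, -0.0]
contact_force: [0.7, -0.0, -2.5]
opening: 0.175
[0.04994047 0.02738973 0.0013019 ] 0.1749701741310888
drift_grip 0.9 [336.9 317. ]
drift_collar 0.94 [295.9 316.9]
drift_collar 0.3 [224.4 326.7]
drift 0.77 [255.3 318.9]
immersion_oil 0.68 [213.6 149.1]
grip [324.6840777  341.43354359]
collar [324.04187617 300.35161507]
nose [323.36635511 257.1382218 ]
top 0.7 [0.52432679 0.28218553 0.065     ]
scene 0.56 [0.5086203  0.28120533 0.065     ]
```

View pics/w5.png

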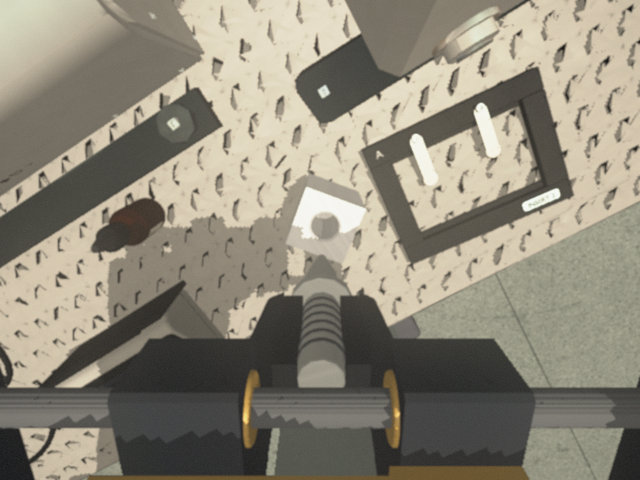

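Run:
```python
from h import *
p=imaging.snapshot("top");s=imaging.snapshot("scene")
a=cv2.resize(p["image"][190:290,120:370],(800,320),interpolation=cv2.INTER_CUBIC)
b=cv2.resize(s["image"][120:290,190:400],(741,600)[:2],interpolation=cv2.INTER_CUBIC)
cv2.imwrite("pics/c1.png",a);cv2.imwrite("pics/c2.png",b)
```

```text
(no output)
```

View pics/c1.png

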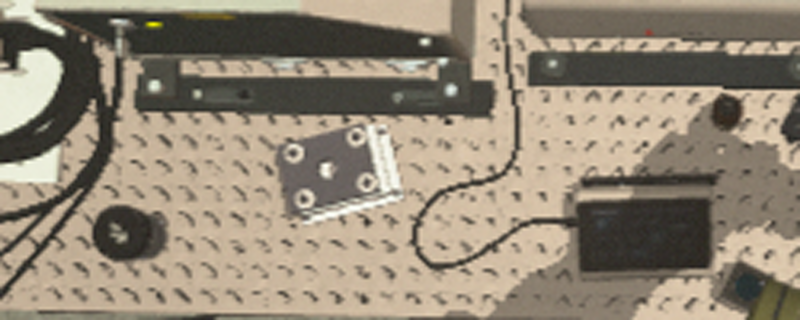

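View pics/c2.png

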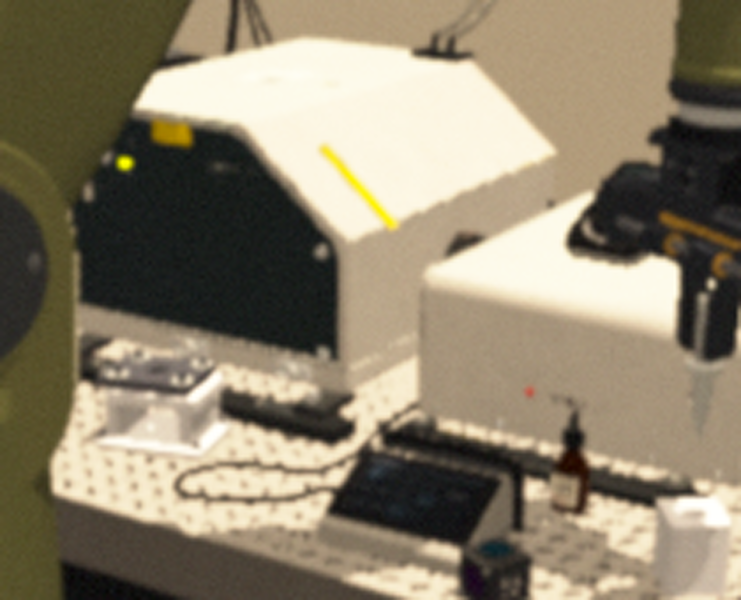

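Run:
```python
from h import *
p=imaging.snapshot("top");s=imaging.snapshot("scene")
def tri(a,b):
    o1,d1=ray(p,a);o2,d2=ray(s,b);A=np.stack([d1,-d2],1);u=np.linalg.lstsq(A,o2-o1,rcond=None)[0];return o1+d1*u[0],o2+d2*u[1]
print(*tri((207,267),(219,286)));print(*tri((203,252),(190,281)))
for z in (0,.2,.3): print(atz(p,(195,190),z),atz(p,(208,255),z))
```

```text
[0.62050538 0.1527144  0.08004355] [0.61437317 0.1619925  0.08028289]
[0.6143879  0.18116417 0.17075536] [0.61520966 0.17993595 0.17069093]
[0.67020928 0.40925603 0.        ] [0.63154611 0.20217639 0.        ]
[0.62835897 0.34488368 0.2       ] [0.5952003  0.16728609 0.2       ]
[0.60743382 0.31269751 0.3       ] [0.57702739 0.14984093 0.3       ]
```

```bash
python3 -m creep '[[255,-0.026,-0.041,0,-5],[255,-0.052,-0.082,0,-15],[255,-0.078,-0.123,0,-25],[255,-0.104,-0.164,0,-35],[255,-0.13,-0.205,0,-45],[255,-0.156,-0.247,0,-55],[255,-0.182,-0.288,0,-65],[255,-0.208,-0.329,0,-75],[255,-0.232,-0.37,0,-85],[255,-0.256,-0.411,0,-95]]' 25; python3 -c "
from h import *
print(telemetry.get_state()['q'])"
```

```text
clock: 8.35
tool_pos: [0.5001, 0.2705, 0.1808]
eef_rot: [0.844, 0.537, 0.0, 0.0]
contact_force: [-0.7, -0.6, -1.4]
opening: 0.172
[-0.41489698  0.69855067 -0.27451809  1.79478014  0.27972817  0.68606675
 -1.28405107]
```

```bash
python3 -m creep '[[255,0,0,0,-10],[255,0,0,0,-20],[255,0,0,0,-30],[255,0,0,0,-40],[255,0,0,0,-50],[255,0,0,0,-60],[255,0,0,0,-70],[255,0,0,0,-80],[255,0,0,0,-90],[255,0,0,0,-100]]' 25; python3 -m creep '[[255,0,0,0,-10],[255,0,0,0,-20],[255,0,0,0,-30],[255,0,0,0,-30]]'
python3 - <<'E'
from h import *
s=telemetry.get_state();p=imaging.snapshot("wrist");cv2.imwrite("pics/w6.png",p["image"]);print(s["q"],s["moment"])
for k,z in dict(drift_grip=0,drift_collar=0,drift=0,plate_hole=.065,riser=0).items():
    for q in imaging.place_of(p,k)[:2]: print(k,q["score"],np.round(q["location"],1),atz(p,q["location"],z,s))
E
```

```text
clock: 9.6
tool_pos: [0.5003, 0.2686, 0.1806]
eef_rot: [0.132, 0.991, -0.0, 0.0]
contact_force: [-0.4, 0.6, -1.0]
opening: 0.173
clock: 10.1
tool_pos: [0.5003, 0.2686, 0.1803]
eef_rot: [-0.126, 0.992, -0.0, -0.0]
contact_force: [0.2, 0.2, -0.4]
opening: 0.173
[-0.07943309  0.83379822 -0.89803835  1.7789844   0.79967295  0.93963832
  0.49649119] [ 0.09386847 -0.12714417  0.01024753]
drift_grip 0.96 [341.4 316.9] [0.62823231 0.29880848 0.        ]
drift_collar 0.69 [299.  320.8] [0.58399327 0.2912365  0.        ]
drift 0.87 [256.9 320. ] [0.54429269 0.2802943  0.        ]
plate_hole 0.82 [258.2 341.5] [0.51657763 0.28899137 0.065     ]
riser 0.62 [232.  331.2] [0.51963645 0.28390287 0.        ]
```

View pics/w6.png

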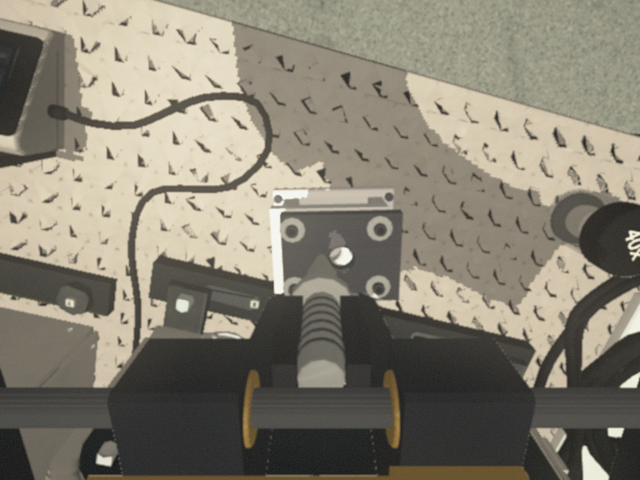

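Run:
```python
from h import *
i=cv2.imread("pics/w6.png")[180:310,260:420]
cv2.imwrite("pics/c3.png",cv2.resize(i,(720,585),interpolation=cv2.INTER_CUBIC))
```

```text
(no output)
```

View pics/c3.png

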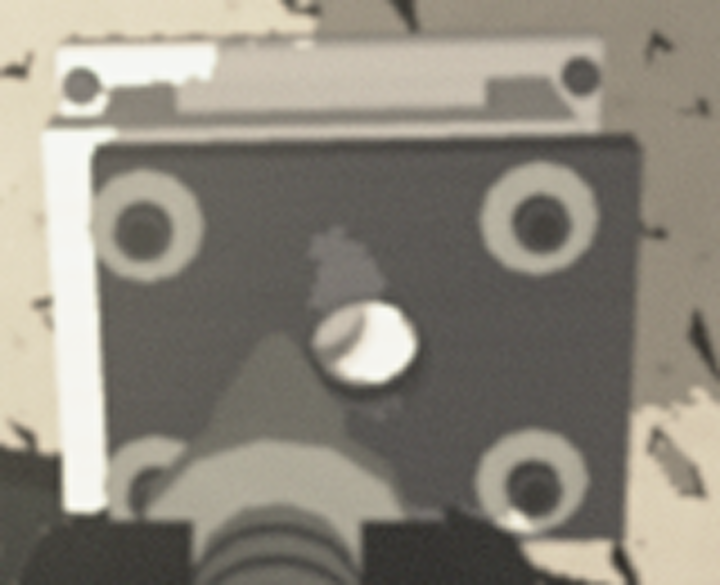

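```bash
python3 -m creep '[[255,-0.02,0.01,0.01,0],[255,-0.035,0.013,0.02,0],[255,-0.035,0.013,0.02,0],[255,-0.035,0.013,0.02,0]]'
python3 - <<'E'
from h import *
from scipy.spatial.transform import Rotation as Ro
s=telemetry.get_state();p=imaging.snapshot("wrist");cv2.imwrite("pics/w7.png",p["image"]);
R=Ro.from_quat(s["eef_rot"]).as_matrix();print(R)
for k,z in dict(drift=0,plate_hole=.065).items():
    for q in imaging.place_of(p,k)[:2]:
        print(k,q["score"],np.round(q["location"],1),atz(p,q["location"],z,s)); r0,c0=map(int,q["location"])
cv2.imwrite("pics/c4.png",cv2.resize(p["image"][r0-50:r0+50,c0-60:c0+60],(720,600),interpolation=cv2.INTER_CUBIC));print(r0,c0)
E
```

```text
clock: 10.9
tool_pos: [0.5301, 0.2904, 0.1609]
eef_rot: [-0.127, 0.992, -0.0, -0.0]
contact_force: [-0.7, 0.8, -0.5]
opening: 0.175
[[-9.67756658e-01 -2.51886796e-01 -3.06165317e-04]
 [-2.51886697e-01  9.67756676e-01 -3.27946252e-04]
 [ 3.78898860e-04 -2.40253199e-04 -9.99999899e-01]]
drift 0.75 [258.4 319.9] [0.56802394 0.30051758 0.        ]
plate_hole 0.85 [220.3 321.2] [0.51765629 0.28851944 0.065     ]
plate_hole 0.37 [197.1 316.8] [0.50389437 0.28212188 0.065     ]
197 316
```

View pics/c4.png

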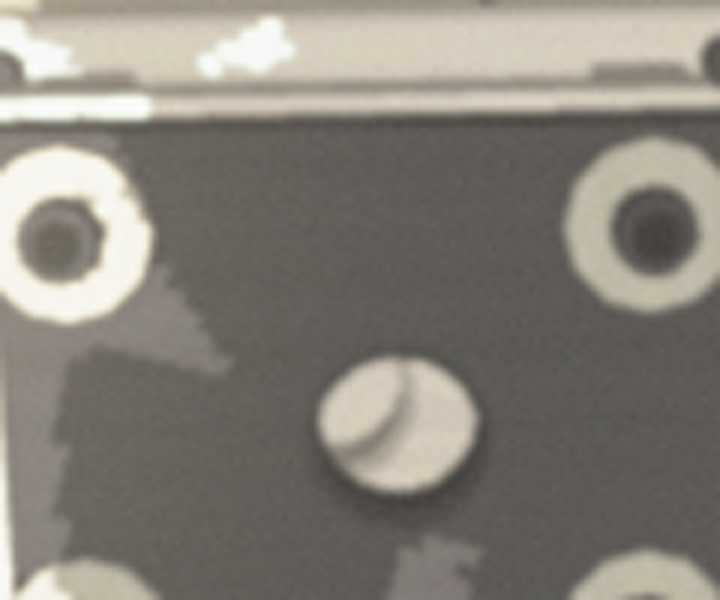

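Run:
```python
from h import *
s=telemetry.get_state();p=imaging.snapshot("wrist");im=p["image"]
c=cv2.resize(im[195:245,290:345],(880,800),interpolation=cv2.INTER_CUBIC)
c=cv2.normalize(c,None,0,255,cv2.NORM_MINMAX)
for i in range(0,55,5): cv2.putText(c,str(290+i),(i*16,12),0,.4,(0,0,255))
for i in range(0,50,5): cv2.putText(c,str(195+i),(0,i*16+6),0,.4,(0,0,255))
cv2.imwrite("pics/c5.png",cv2.resize(c,(660,600)))
```

```text
(no output)
```

View pics/c5.png

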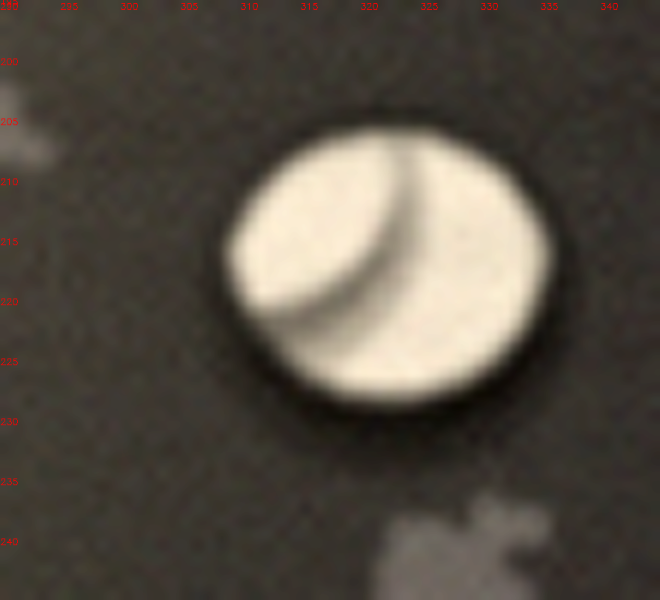

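```bash
cat > fit.py <<'E'
from h import *
from scipy.optimize import least_squares
def run(s,p,out,inn,top,bot):
    K=lambda a:[(195+v/12-.5+.04,290+u/12-.5+.04) for u,v in a]
    P=lambda a,z:np.array([atz(p,rc,z,s)[:2] for rc in K(a)])
    def fit(sets):
        f=lambda c:np.concatenate([np.linalg.norm(P(a,z)-c,axis=1)-r for a,z,r in sets])
        g=least_squares(f,[.517,.285],loss="soft_l1",f_scale=.0005);return g.x,np.sqrt(np.mean(g.fun**2))
    def circ(a,z):
        f=lambda c:np.linalg.norm(P(a,z)-c[:2],axis=1)-c[2]
        return least_squares(f,[.512,.285,.009]).x
    H,e=fit([(top,.0635,.0085),(bot,.055,.0085)]);print("plate",H,e)
    for n,S in (("both",[(out,.054,.010),(inn,.0525,.0085)]),("out",[(out,.054,.010)]),("inn",[(inn,.0525,.0085)])):
        D,e=fit(S);print(n,D,e,"off mm",(D-H)*1e3,np.linalg.norm(D-H)*1e3)
    print(circ(out,.054),circ(inn,.0525))
E
python3 - <<'E'
from fit import *
s=telemetry.get_state();p=imaging.snapshot("wrist")
run(s,p,[(420,165),(425,210),(412,270),(385,315),(345,355)],[(392,155),(392,195),(378,240),(340,285),(300,308),(270,318)],[(390,128),(310,155),(480,155)],[(390,402),(310,378),(475,378)])
E
```

```text
plate [0.51745596 0.28906778] 0.0002422445124578315
both [0.51637567 0.28017983] 0.0005207000125355157 off mm [-1.08028111 -8.88794506] 8.953355495089035
out [0.51762825 0.28054725] 6.184230958679978e-05 off mm [ 0.17229126 -8.52052192] 8.522263667721065
inn [0.51607109 0.27995222] 3.7583783810635146e-05 off mm [-1.38486986 -9.11555701] 9.220154238261133
[0.5175495  0.27981185 0.01067914] [0.51614692 0.28014087 0.00832259]
```

Run:
```python
from h import *
s=telemetry.get_state();p=imaging.snapshot("wrist")
from scipy.spatial.transform import Rotation as Ro
R=Ro.from_quat(s["eef_rot"]).as_matrix()
im=cv2.convertScaleAbs(p["image"],alpha=1.6)
c=cv2.resize(im[195:330,245:395],(750,675)[:2],interpolation=cv2.INTER_CUBIC)
for n,zz in (("collar",.013),("nose",.065)):
    u=proj(p,s["tool_pos"]+R@[0,0,zz],s);print(n,u)
    cv2.drawMarker(c,tuple(int(x) for x in ((u[0]-245)*5,(u[1]-195)*5)),(0,0,255),0,12)
cv2.imwrite("pics/c6.png",c[:595])
```

```text
collar [318.13266925 299.94578486]
nose [318.80336838 256.77620316]
```

View pics/c6.png

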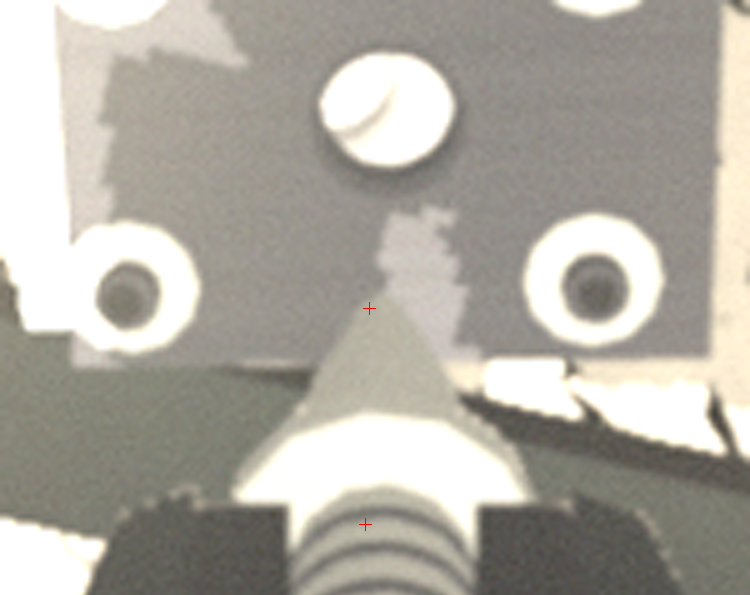

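Run:
```python
from h import *
for i in range(3):
    p=imaging.snapshot("wrist");print(np.round(p["hand_eye"],4).tolist(), p["camera_matrix"][0][2])
print(telemetry.get_state()["tool_pos"])
```

```text
[[0.0002, -0.9473, -0.3204, 0.083], [1.0, 0.0003, -0.0003, 0.0013], [0.0004, -0.3204, 0.9473, -0.1451], [0.0, 0.0, 0.0, 1.0]] 321.0343480999944
[[0.0002, -0.9473, -0.3204, 0.083], [1.0, 0.0003, -0.0003, 0.0013], [0.0004, -0.3204, 0.9473, -0.1451], [0.0, 0.0, 0.0, 1.0]] 321.0343480999944
[[0.0002, -0.9473, -0.3204, 0.083], [1.0, 0.0003, -0.0003, 0.0013], [0.0004, -0.3204, 0.9473, -0.1451], [0.0, 0.0, 0.0, 1.0]] 321.0343480999944
[0.53066632 0.29043041 0.16079963]
```

```bash
python3 -m creep '[[255,0.007,-0.001,0,0],[255,0.014,-0.003,0.01,0],[255,0.014,-0.003,0.02,0],[255,0.014,-0.003,0.026,0],[255,0.014,-0.003,0.026,0],[255,0.014,-0.003,0.026,0]]'
python3 - <<'E'
from h import *
s=telemetry.get_state();p=imaging.snapshot("wrist");print(s["contact_force"],s["moment"])
im=cv2.convertScaleAbs(p["image"],alpha=1.6)
c=cv2.resize(im[195:315,245:395],(750,600),interpolation=cv2.INTER_CUBIC)
cv2.imwrite("pics/c7.png",c)
E
```

```text
clock: 12.1
tool_pos: [0.5181, 0.2843, 0.1348]
eef_rot: [-0.127, 0.992, 0.0, 0.0]
contact_force: [0.7, -0.5, -1.0]
opening: 0.171
[ 0.72708508 -0.51373656 -1.041404  ] [ 0.05208144 -0.2030523  -0.02891674]
```

View pics/c7.png

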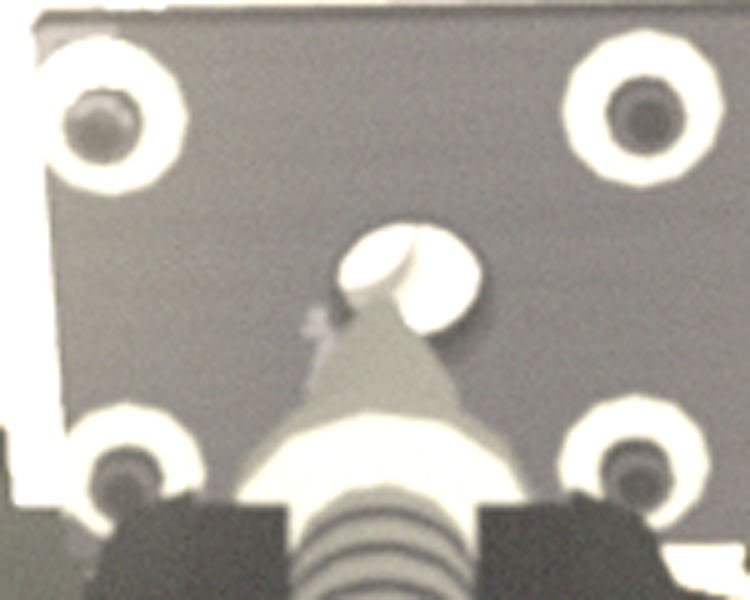

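Run:
```python
from h import *
p=imaging.snapshot("wrist");s=telemetry.get_state();print(s["tool_pos"])
H=np.array(p["hand_eye"]);K=np.linalg.inv(np.array(p["camera_matrix"]))
zt=s["tool_pos"][2]
def tl(col,row,z):
    o=H[:3,3];d=H[:3,:3]@(K@[245+col/5-.4,195+row/5-.4,1]);return (o+d*((zt-z)-o[2])/d[2])*1e3
print("holetop",tl(410,222,.0635),"left",tl(337,278,.0635),"right",tl(483,278,.0635),"bottom",tl(410,336,.055))
print("tip",tl(383,290,zt-.065), "arc out",tl(415,265,.054),"collar L,R",tl(237,490,zt-.013),tl(530,490,zt-.013))
```

```text
[0.51811386 0.28436883 0.13499728]
holetop [ 8.41970002  4.46250954 71.49728063] left [ 1.53595602 -3.98737742 71.49728063] right [ 1.54127786 12.97598038 71.49728063] bottom [-9.2101782   4.65342497 79.99728063]
tip [ 2.53340482  1.35713827 65.        ] arc out [-0.35317803  5.23023126 80.99728063] collar L,R [  3.60253947 -11.49368565  13.        ] [ 3.6119477  14.29566736 13.        ]
```

```bash
python3 -m creep '[[255,0.001,-0.0005,0,0],[255,0.001,-0.0005,0.003,0],[255,0.001,-0.0005,0.006,0],[255,0.001,-0.0005,0.009,0],[255,0.001,-0.0005,0.012,0],[255,0.001,-0.0005,0.014,0],[255,0.001,-0.0005,0.014,0]]'
python3 - <<'E'
from h import *
p=imaging.snapshot("wrist")
s=telemetry.get_state();print(s["tool_pos"],s["contact_force"],s["moment"])
im=cv2.convertScaleAbs(p["image"],alpha=1.6)
c=cv2.resize(im[195:315,245:395],(750,600),interpolation=cv2.INTER_CUBIC)
cv2.imwrite("pics/c8.png",c)
E
```

```text
clock: 13.08
tool_pos: [0.517, 0.2833, 0.1205]
eef_rot: [-0.127, 0.992, -0.0, -0.0]
contact_force: [-0.3, 0.0, -0.6]
opening: 0.173
[0.51705288 0.28337521 0.12066741] [ 0.35079902  0.65202201 -0.83621542] [ 0.05752606 -0.13641376  0.02474616]
```

View pics/c8.png

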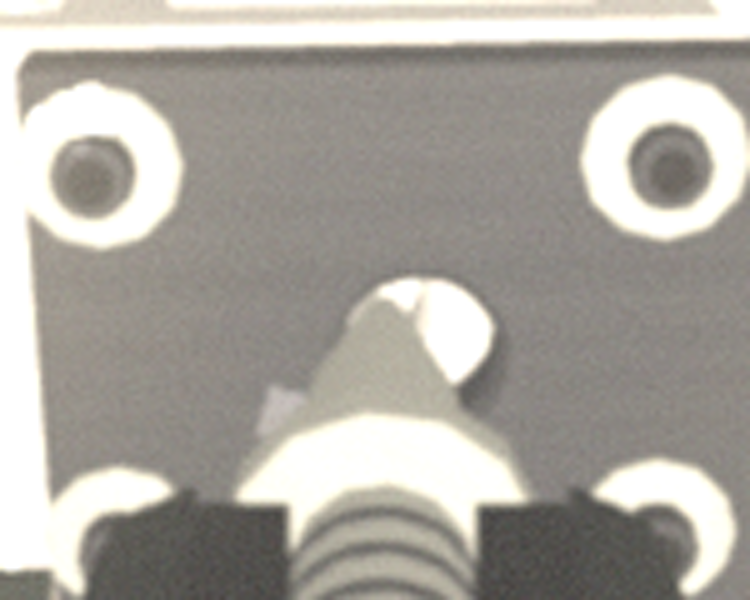

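```bash
python3 -m creep '[[255,0,0,0.001,0],[255,0,0,0.002,0],[255,0,0,0.003,0],[255,0,0,0.003,0]]'
```

```text
clock: 13.62
tool_pos: [0.5171, 0.2835, 0.1177]
eef_rot: [-0.127, 0.992, 0.0, 0.0]
contact_force: [-1.5, -0.0, -0.5]
opening: 0.173
```

```bash
python3 -m creep '[[255,0,0,0.001,0],[255,0,0,0.002,0],[255,0,0,0.002,0]]'; python3 -c "
from h import *
s=telemetry.get_state();print(s['tool_pos'],s['contact_force'],s['moment'])"
```

```text
clock: 14.0
tool_pos: [0.5171, 0.2837, 0.1157]
eef_rot: [-0.127, 0.992, 0.0, 0.0]
contact_force: [0.2, 0.8, -0.2]
opening: 0.17
[0.5171219  0.28368517 0.11573363] [ 0.15894691  0.76798307 -0.19783019] [ 0.40255626 -0.26250921  0.00892772]
```

```bash
python3 -m creep '[[255,0.0004,-0.001,0.001,0],[255,0.0007,-0.002,0.002,0],[255,0.001,-0.003,0.003,0],[255,0.001,-0.003,0.004,0],[255,0.001,-0.003,0.004,0]]'; python3 -c "
from h import *
s=telemetry.get_state();print(s['tool_pos'],s['contact_force'],s['moment'])"
```

```text
clock: 14.62
tool_pos: [0.5172, 0.2803, 0.1117]
eef_rot: [-0.127, 0.992, 0.0, 0.0]
contact_force: [2.2, 3.4, 1.5]
opening: 0.173
[0.51716646 0.28029641 0.11173032] [2.15574847 3.41913669 1.47184935] [ 0.83552487 -0.4912774   0.02569692]
```

```bash
python3 -m creep '[[255,0,-0.0007,0.001,0],[255,0,-0.0014,0.002,0],[255,0,-0.002,0.003,0],[255,0,-0.002,0.004,0],[255,0,-0.002,0.004,0]]'
python3 - <<'E'
from h import *
p=imaging.snapshot("wrist")
for i in range(3):
    s=telemetry.get_state();F=s["contact_force"];M=s["moment"]
    print(s['tool_pos'],F,M,"toolF",-.968*F[0]-.252*F[1],-.252*F[0]+.968*F[1]);p=imaging.snapshot("wrist")
im=cv2.convertScaleAbs(p["image"],alpha=1.6)
cv2.imwrite("pics/c9.png",cv2.resize(im[195:315,245:395],(750,600),interpolation=cv2.INTER_CUBIC))
E
```

```text
clock: 15.25
tool_pos: [0.5173, 0.2781, 0.1075]
eef_rot: [-0.127, 0.992, -0.0, -0.0]
contact_force: [2.6, 2.7, 1.8]
opening: 0.17
[0.51730318 0.27805535 0.10751308] [2.2530075  2.75944506 1.49575542] [ 0.86159289 -0.52962442 -0.04023942] toolF -2.8762914123960543 2.103384933923655
[0.51728504 0.278033   0.10752652] [1.74941449 2.8852083  1.92453463] [ 0.86637416 -0.55573965 -0.00211909] toolF -2.4205057215012014 2.352029181353151
[0.51727064 0.27806061 0.10752593] [1.4326152  3.68306695 1.8804095 ] [ 0.83965283 -0.59607228 -0.01907929] toolF -2.3149043857563543 3.204189772279313
```

View pics/c9.png

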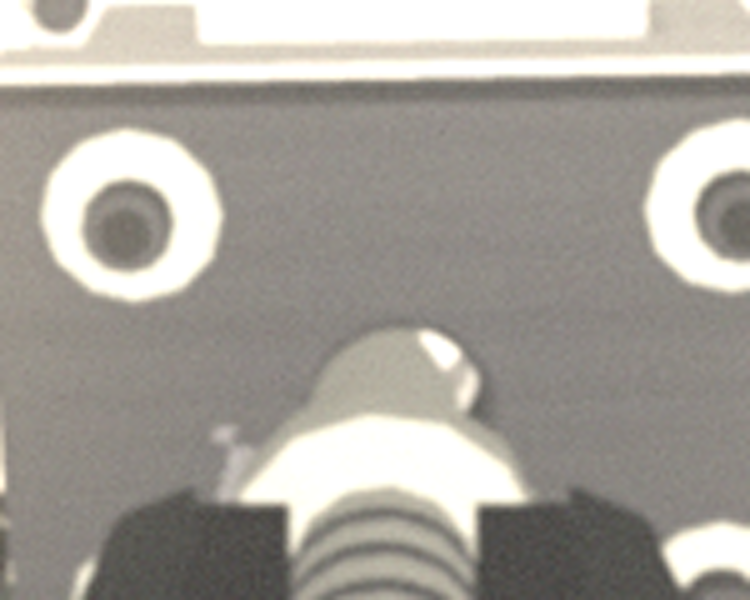

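```bash
cat > f.py <<'E'
from h import *
A=[]
for i in range(3):
    s=telemetry.get_state();F=s["contact_force"];A.append(np.r_[s["tool_pos"]*1e3,-.968*F[0]-.252*F[1],-.252*F[0]+.968*F[1],F[2],s["moment"]]);imaging.snapshot("wrist")
print("pos mm, toolFx,Fy,Fz, M",np.round(np.mean(A,0),2),"nose mm",round(np.mean(A,0)[2]-65,1))
E
python3 -m creep '[[255,0,0,0.001,0],[255,0,0,0.002,0],[255,0,0,0.003,0],[255,0,0,0.004,0],[255,0,0,0.004,0]]'; python3 f.py
```

```text
clock: 16.08
tool_pos: [0.5173, 0.2781, 0.1035]
eef_rot: [-0.127, 0.992, -0.0, -0.0]
contact_force: [1.8, 3.0, 1.3]
opening: 0.174
pos mm, toolFx,Fy,Fz, M [ 5.1727e+02  2.7814e+02  1.0355e+02 -2.6300e+00  2.4000e+00  1.7000e+00
  8.8000e-01 -5.7000e-01  1.0000e-02] nose mm 38.6
```

```bash
python3 -m creep '[[255,0,0,0.001,0],[255,0,0,0.002,0],[255,0,0,0.003,0],[255,0,0,0.004,0],[255,0,0,0.004,0]]'; python3 f.py
```

```text
clock: 16.85
tool_pos: [0.5172, 0.278, 0.0994]
eef_rot: [-0.127, 0.992, -0.0, -0.0]
contact_force: [1.2, 3.5, 0.1]
opening: 0.17
pos mm, toolFx,Fy,Fz, M [ 5.1721e+02  2.7801e+02  9.9410e+01 -2.4400e+00  2.6400e+00 -4.7000e-01
  8.6000e-01 -5.9000e-01 -2.0000e-02] nose mm 34.4
```

```bash
python3 -m creep '[[255,0,0,0.001,0],[255,0,0,0.002,0],[255,0,0,0.003,0],[255,0,0,0.003,0]]'; python3 f.py
```

```text
clock: 17.5
tool_pos: [0.5173, 0.2781, 0.0965]
eef_rot: [-0.127, 0.992, -0.0, -0.0]
contact_force: [1.1, 1.9, 0.9]
opening: 0.172
pos mm, toolFx,Fy,Fz, M [ 5.1732e+02  2.7810e+02  9.6570e+01 -2.0400e+00  1.9400e+00 -1.1000e-01
  7.3000e-01 -5.2000e-01 -1.0000e-02] nose mm 31.6
```

```bash
python3 -m creep '[[255,0,0,0.001,0],[255,0,0,0.002,0],[255,0,0,0.002,0]]'; python3 f.py
```

```text
clock: 18.02
tool_pos: [0.5173, 0.2782, 0.0946]
eef_rot: [-0.127, 0.992, -0.0, -0.0]
contact_force: [0.5, 2.0, 0.1]
opening: 0.169
pos mm, toolFx,Fy,Fz, M [ 5.1733e+02  2.7816e+02  9.4590e+01 -1.5900e+00  1.6600e+00 -3.0000e-01
  7.2000e-01 -5.3000e-01 -0.0000e+00] nose mm 29.6
```

```bash
python3 -m creep '[[255,0,0,0.001,0],[255,0,0,0.002,0],[255,0,0,0.002,0]]'; python3 f.py
```

```text
clock: 18.55
tool_pos: [0.5174, 0.2782, 0.0926]
eef_rot: [-0.127, 0.992, -0.0, -0.0]
contact_force: [2.1, 2.8, -0.4]
opening: 0.17
pos mm, toolFx,Fy,Fz, M [ 5.1734e+02  2.7820e+02  9.2590e+01 -2.6600e+00  2.0200e+00 -1.5000e-01
  6.8000e-01 -5.5000e-01 -2.0000e-02] nose mm 27.6
```

```bash
python3 -m creep '[[255,0,0,0.001,0],[255,0,0,0.002,0],[255,0,0,0.002,0]]'; python3 f.py
```

```text
clock: 19.08
tool_pos: [0.5173, 0.2784, 0.0907]
eef_rot: [-0.127, 0.992, 0.0, -0.0]
contact_force: [0.7, 3.2, 0.0]
opening: 0.171
pos mm, toolFx,Fy,Fz, M [ 5.1729e+02  2.7841e+02  9.0650e+01 -2.4100e+00  2.6100e+00 -3.9000e-01
  7.6000e-01 -4.5000e-01 -1.0000e-02] nose mm 25.7
```

```bash
python3 -m creep '[[255,-0.0003,0.0002,0.001,0],[255,-0.0003,0.0002,0.002,0],[255,-0.0003,0.0002,0.002,0]]'; python3 f.py
```

```text
clock: 19.6
tool_pos: [0.5175, 0.2786, 0.0886]
eef_rot: [-0.127, 0.992, 0.0, -0.0]
contact_force: [0.5, 3.6, 0.0]
opening: 0.172
pos mm, toolFx,Fy,Fz, M [ 5.1748e+02  2.7855e+02  8.8560e+01 -1.8900e+00  2.6200e+00 -6.5000e-01
  8.2000e-01 -4.1000e-01  0.0000e+00] nose mm 23.6
```

```bash
python3 -m creep '[[255,-0.0002,0.0003,0.001,0],[255,-0.0002,0.0003,0.002,0],[255,-0.0002,0.0003,0.003,0],[255,-0.0002,0.0003,0.003,0]]'; python3 f.py
```

```text
clock: 20.25
tool_pos: [0.5177, 0.2787, 0.0855]
eef_rot: [-0.127, 0.992, -0.0, -0.0]
contact_force: [0.9, 2.0, -0.1]
opening: 0.175
pos mm, toolFx,Fy,Fz, M [ 5.1766e+02  2.7867e+02  8.5530e+01 -1.6300e+00  1.9500e+00 -4.9000e-01
  6.6000e-01 -3.5000e-01  1.0000e-02] nose mm 20.5
```

```bash
python3 -m creep '[[255,-0.0002,0.0002,0.001,0],[255,-0.0002,0.0002,0.002,0],[255,-0.0002,0.0002,0.003,0],[255,-0.0002,0.0002,0.004,0],[255,-0.0002,0.0002,0.004,0]]'; python3 f.py
```

```text
clock: 21.02
tool_pos: [0.5178, 0.2788, 0.0815]
eef_rot: [-0.127, 0.992, -0.0, -0.0]
contact_force: [0.4, 1.3, -1.6]
opening: 0.169
pos mm, toolFx,Fy,Fz, M [ 5.1775e+02  2.7882e+02  8.1480e+01 -6.9000e-01  8.7000e-01 -1.2900e+00
  3.8000e-01 -2.5000e-01 -0.0000e+00] nose mm 16.5
```

```bash
python3 -m creep '[[255,0,0,0.001,0],[255,0,0,0.002,0],[255,0,0,0.003,0],[255,0,0,0.003,0]]'; python3 f.py
```

```text
clock: 21.68
tool_pos: [0.5178, 0.2789, 0.0785]
eef_rot: [-0.127, 0.992, -0.0, -0.0]
contact_force: [0.5, 1.2, -1.5]
opening: 0.174
pos mm, toolFx,Fy,Fz, M [ 5.1780e+02  2.7891e+02  7.8550e+01 -6.9000e-01  7.2000e-01 -1.2600e+00
  2.2000e-01 -2.1000e-01  1.0000e-02] nose mm 13.5
```

```bash
python3 -m creep '[[255,0,0,0.0005,0],[255,0,0,0.001,0],[255,0,0,0.001,0]]'; python3 f.py
```

```text
clock: 22.2
tool_pos: [0.5178, 0.279, 0.0778]
eef_rot: [-0.127, 0.992, -0.0, 0.0]
contact_force: [-0.8, -0.8, 0.1]
opening: 0.173
pos mm, toolFx,Fy,Fz, M [ 5.1785e+02  2.7898e+02  7.7760e+01  1.5000e-01 -1.5000e-01 -7.0000e-02
  7.0000e-02 -1.2000e-01 -0.0000e+00] nose mm 12.8
```

```bash
python3 -m creep '[[255,0,0,0.0005,0],[255,0,0,0.001,0],[255,0,0,0.001,0]]'; python3 f.py
```

```text
clock: 22.72
tool_pos: [0.5179, 0.2791, 0.0776]
eef_rot: [-0.127, 0.992, -0.0, 0.0]
contact_force: [-1.1, -1.8, 8.3]
opening: 0.172
pos mm, toolFx,Fy,Fz, M [ 5.1793e+02  2.7904e+02  7.7630e+01  1.5700e+00 -1.6900e+00  8.2200e+00
 -3.3000e-01  1.9000e-01  0.0000e+00] nose mm 12.6
```

Run:
```python
from h import *
p=imaging.snapshot("wrist");cv2.imwrite("pics/w10.png",p["image"][150:480])
```

```text
(no output)
```

View pics/w10.png

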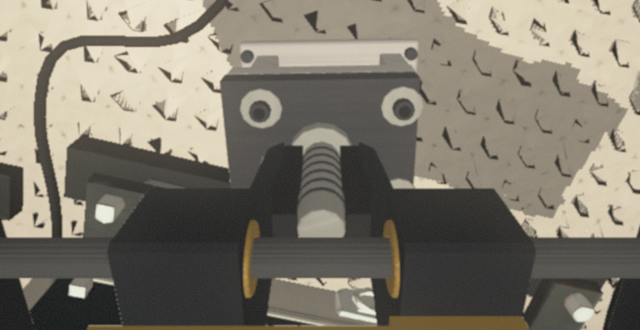

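```bash
python3 -m creep '[[255,0,0,-0.0005,0],[150,0,0,-0.0005,0],[150,0,0,-0.0005,0],[150,0,0,-0.0005,0],[150,0,0,-0.0005,0],[150,0,0,-0.0005,0],[150,0,0,-0.0005,0]]'; python3 f.py;  python3 - <<'E'
from h import *
p=imaging.snapshot("wrist");cv2.imwrite("pics/w11.png",p["image"][150:480])
E
```

```text
clock: 23.8
tool_pos: [0.5179, 0.2791, 0.0772]
eef_rot: [-0.127, 0.992, -0.0, 0.0]
contact_force: [-0.7, -0.5, -0.1]
opening: 0.41
pos mm, toolFx,Fy,Fz, M [ 5.1787e+02  2.7911e+02  7.7190e+01  1.5000e-01 -1.7000e-01  1.1000e-01
  7.0000e-02 -1.2000e-01  1.0000e-02] nose mm 12.2
```

View pics/w11.png

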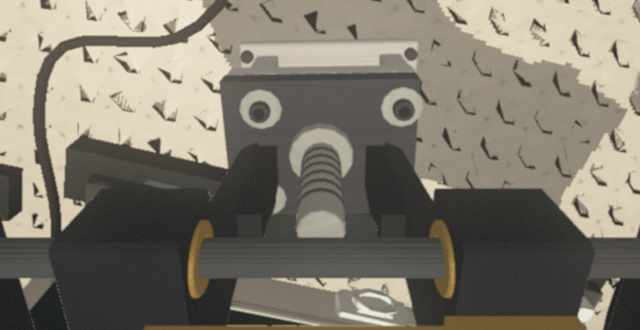

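```bash
python3 -m creep '[[150,0,0,-0.01,0],[150,0,0,-0.03,0],[150,0,0,-0.06,0],[150,0,0,-0.09,0],[150,0,0,-0.12,0],[150,0,0,-0.12,0]]'
python3 - <<'E'
from h import *
s=telemetry.get_state();p=imaging.snapshot("wrist");cv2.imwrite("pics/w12.png",p["image"])
for k,z in (("drift_collar",.065),("drift_grip",.097),("plate_hole",.065)):
    for q in imaging.place_of(p,k)[:2]:print(k,q["score"],np.round(q["location"]),np.round(atz(p,q["location"],z,s),4))
t=imaging.snapshot("top");c=imaging.snapshot("scene")
cv2.imwrite("pics/e.png",np.hstack([cv2.resize(t["image"][200:290,130:250],(480,360)),cv2.resize(c["image"][200:290,190:270],(320,360))]))
for k in ("filter_cube","immersion_oil","objective_canister"):
    for q in imaging.place_of(t,k)[:1]:print(k,q["score"],atz(t,q["location"],0))
E
```

```text
clock: 24.75
tool_pos: [0.5188, 0.2807, 0.2008]
eef_rot: [-0.127, 0.992, 0.002, 0.003]
contact_force: [-0.0, 0.6, -0.2]
opening: 0.409
drift_collar 0.91 [217. 316.] [0.5169 0.2778 0.065 ]
drift_grip 0.58 [232. 314.] [0.5179 0.2776 0.097 ]
filter_cube 0.71 [ 0.41113501 -0.1024926   0.        ]
immersion_oil 0.56 [ 0.59470999 -0.07620217  0.        ]
objective_canister 0.71 [0.44447433 0.47023819 0.        ]
```

View pics/w12.png

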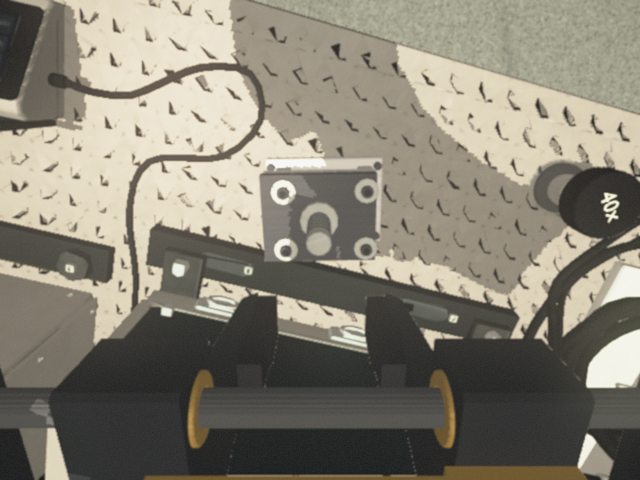

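View pics/e.png

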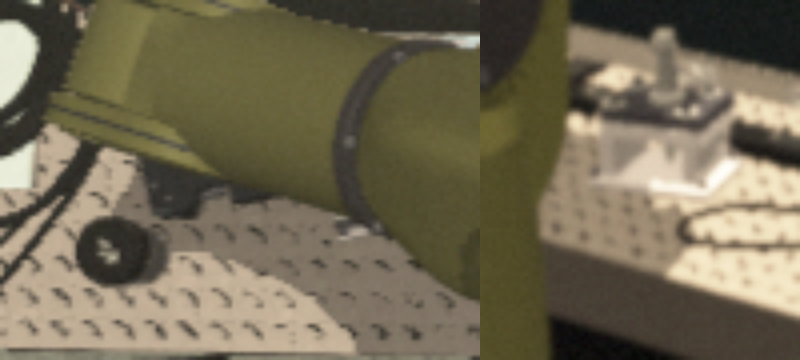

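The drift stands upright: collar at (319,220), handle top at (319,243), and no gap visible at the plate. I let it settle and hand in.

```bash
python3 -m creep '[[150,0,0,0,0],[150,0,0,0,0]]'; python3 -c "
from h import *
print(r.finish_job())"
```

```text
clock: 25.45
tool_pos: [0.5178, 0.2791, 0.1971]
eef_rot: [-0.127, 0.992, -0.0, -0.0]
contact_force: [-0.8, 0.7, -0.3]
opening: 0.413
the job is handed in; nothing more can be done
None
```

The drift is seated upright through both holes with its collar on the plate, and I handed the job in at about 25 s.

- **Pick-up:** I took the drift from the aluminium stand and left the blue look-alike alone.
- **Finding the hole:** The wrist camera showed the deck's hole about 8.7 mm off the plate's. I lowered the nose into the overlap of the two holes and met no upward force.
- **Insertion:** I lowered the drift 2 to 5 mm at a time, following the side force, so the drift drew the plate into line. Side forces stayed under about 4 N and fell to about 0 just before seating.
- **Seating:** Contact came at the expected height, and I pressed to about 8 N. The nose height then worked out at 12.6 mm, against 13 mm nominal. I opened the fingers only partway and retreated straight up.

**Last checks:**
- The wrist and scene pictures showed the drift upright with its collar on the plate, and the gripper clear of everything.
- After the retreat, the top camera put the filter cube, oil bottle and canister within about 15 mm of where it first had them. That is the scatter of its estimates, so it does not rule out a small shift. I saw no contact.
- The wrist camera's calibration was off sideways by about 1 to 2 mm, in opposite directions before and after I turned the hand. I corrected for it by measuring against the drift in the picture.

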